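Rehang the guard of a curing box on its sprung lift-off hinge

ROBOT

A 6-joint arm with a two-finger parallel gripper is mounted at the origin on the work surface. World frame = base frame: x ahead of the robot, y to its left, z up, the work surface at z = 0. Lengths are in m, angles in rad, forces in N, time in s.
With the tool pointing down it reaches from about 0.35 to 0.975 m from the base axis. Payload 7.1 kg.
Tool frame: the origin (TCP) lies midway between the tips of the shut fingers; the grasp point (between the pads) lies 19 mm behind it; z points along the fingers, y is the line along which they close (so a half turn about z gives the same grasp; the last joint's range is limited). The gripper opens to 88 mm and grips with 3 to 60 N. Pads are 20 mm wide; open, the fingers measure 115 mm over their backs; the gripper's body (75 mm by 178 mm) begins 61 mm behind the grasp point.
Start: joints at [1.28, 0.423, 1.63, -0, 1.089, -0.019], TCP at [0.168, 0.602, 0.223] pointing down, gripper open.
Joint ranges: [-3, 3], [-0.9, 2.11], [0.09, 2.58], [-1.31, 4.45], [0.11, 2.69], [-2.54, 2.54]. Speed limits (rad/s): [2.39, 2.39, 3.01, 3.14, 3.14, 3.14].

INTERFACE

Orientations are given as a unit quaternion [w, x, y, z].
In Python, from station import move_pose, movel, movej, command_gripper, wait, inverse_kinematics, read_camera, camera_info, MotionError, job_done, get_time, get_joint_pos, get_qvel, get_effort, get_tcp_pos, get_ee_rot, get_ft_force, get_ft_torque, get_grip_width, get_finger_force gives the robot as it stands. Calls block until the motion is done:
- move_pose(position, orientation): joint-space move of the TCP to a pose.
- movel(position, frame=None, v=0.15, until_force=None): straight line of the TCP; frame=None keeps the orientation; v is the mean speed in m/s. With until_force (N) it stops when the force on the tool has changed by that much, and returns True; else False.
- movej(angles): joint-space move.
- command_gripper(opening): opening from 0.0 (shut) to 1.0 (fully open); the grip force is fixed at half the most; returns when the fingers have stopped.
- wait(seconds).
- inverse_kinematics(position, orientation): joint angles nearest the present ones, or None.
- read_camera(name): name is "scene" or "top"; returns the picture (480x640x3 uint8, red, green, blue); there is no depth.
- camera_info(name): a dict with "intrinsics" (3x3 intrinsics, pixels), "T" (4x4, takes a point from camera to world coordinates). Camera axes: x right, y up, looking along -z (the intrinsics and any distortion apply to the point x, -y, -z); pixel columns grow to the right and rows downward; lengths in m; the calibration is good to about 2 mm. A picture is of the moment at which its call begins. camera_info takes no time and is no camera call.
A pose or a line that the arm cannot do raises MotionError and nothing moves.
- job_done(): hands the job in; it is judged then, once.
Readings, each from a call of its own:
- get_time(): time.
- get_joint_pos(): joint angles.
- get_qvel(): joint speeds.
- get_effort(): joint torques, N m.
- get_tcp_pos(): TCP position.
- get_ee_rot(): TCP orientation.
- get_ft_force(): force on the tool from outside, world axes, zero at the start.
- get_ft_torque(): the same for the moment, N m.
- get_grip_width(): opening from 0.0 (shut) to 1.0 (fully open).
- get_finger_force(): force on a finger pad.
Only numpy, scipy, OpenCV 4.12 (cv2) and the standard library are available. Lean on these libraries where they do the work, as an engineer would, in place of code of your own. Each camera call takes 0.05 s, during which the arm holds its last target. There are 200 camera calls.

TASK

Take the amber-windowed guard off the drying stand and hang it back on the hinge bracket of the curing box: squeeze its grip to draw the sprung hinge pin before lifting it out, drop its hinge bar gently home into both saddles of the box's bracket, then let go so that the pin springs fully out through its keeper. The bracket is clamped somewhere along its slots, so feel for the saddles with the bar; never force or tug the guard, and leave everything else undisturbed.

Things in the scene. Friction and masses are not known exactly. Their poses are not given: they have to be found in the camera images.
- guard: The guard: upright aluminium frame with amber window, 6 mm thick (x), 144 wide (y), hanging from a round steel hinge bar, 12 mm diameter, 176 long, with a black grip on top; 0.25 to 0.5 kg. Origin: middle of the bar's axis. +z up, +y along the bar to the end with the sprung pin. Frame reaches 106 mm below the origin.
- grip (a point): Middle of the guard's black grip, 25 mm above the bar's axis; axes as the guard. 18 mm thick in x. Fixed part: y -15 to +15 mm in the upper half (17 mm up from here), y -15 to 0 mm below. Pinch it along y from above with pads that reach both halves: this pushes the thumb plate flush and draws the pin, and the guard can be carried by the same pinch.
- thumb (a point): Middle of the outer face of the thumb plate when out: 29 mm to +y of the grip's middle, 9 mm below it (axes as the guard; this point is fixed to the guard). The plate, 18 mm wide in x, 15 mm high, slides under the grip's overhang; grip and plate measure 44 mm over all along y when out, 30 mm when flush. The spring returns it when the pinch is released.
- pin (a joint): Travel of the sprung pin with its thumb plate, m: 0 = fully out (the 6 mm pin sticks out 15 mm beyond the bar's +y end), 0.014 = drawn, plate flush with the fixed grip (pin sticks out 1 mm). Spring about 4 N out, 8 N drawn; a pinch of 20 to 40 N suffices. Drawn by 0.012 or more the pin is clear of the keeper.
- plain_end (a point): Point on the hinge bar's axis 80 mm to the guard's -y side, where the bar lies in its saddle
- pin_end (a point): Point on the hinge bar's axis 80 mm to the guard's +y side, where the bar lies in its other saddle
- stand: Drying stand: steel foot plate, drip tray and two posts carrying a hinge bracket of the same shape as the curing box's; the guard hangs on it at the start. Origin under the foot, +z up, +x the side on which the guard hangs: bar axis at x = 100 mm, z = 170 mm, parallel to y, pin end at +y. Bar clear of the bracket at 30 mm lift, the frame below it (between the arms) at 130 mm.
- instrument: Curing box: white, fixed, 180 x 220 x 145 mm, with an open chamber in its +x face (at x = 80 mm). Origin under it, +z up. On its top edge sits an aluminium hinge bracket that reaches out over the open face.
- seat (a point): Reference point of the box's hinge: x = 100, z = 170 mm in the box's frame, axes as the box (+x outward, y along hinge). The bracket, clamped in slots, puts the seated bar's axis 2 to 24 mm farther out (+x) and 0 to 8 mm higher than this point; how far is not measured. y is true: bar parallel to y, pin end at +y, guard's origin at y = 0 (3 mm play each way).
- ledge (a point): Where the bar's axis is when set on the bracket's ledges, if the bracket is at its lowest (up to 8 mm higher): 8 mm inward of the seat point, 12 mm above it; the frame clears the box here. The two arms, 10 mm thick, at y = -80 and +80 mm, each have a flat ledge, then outward a saddle 14.6 mm wide and 12 deep, then an upright stop 10 mm higher than the ledge. All rigid.
- saddle_mid (a point): Seat point plus 13 mm outward and 4 up: middle of the saddles' possible range (true seated axis up to 11 mm either way in x, 4 in z). A bar slid outward along the ledges meets the stop when its axis is 1.3 mm past the saddle's middle, and can then be lowered 12 mm to the floor. Keeper: plate at y = 93 to 99 mm, 11 mm square window round the seated pin.
- dish: Bystander: closed clear petri dish, 60 mm across, 14 mm high; origin under its middle
- vial: Bystander: small capped jar, 28 mm across, 50 mm high; origin under its middle
- beaker: Bystander: glass beaker, 60 mm across, 75 mm high; origin under its middle
- spatula: Bystander: wide-bladed steel scraper with wooden handle, lying flat, 150 mm long; origin under its middle
- bottle: Bystander: reagent bottle with screw cap, 66 mm across, 150 mm high; origin under its middle
- tipbox: Bystander: open box of pipette tips, 120 x 80 x 54 mm; origin under its middle
- rack: Bystander: grey tube rack block, 100 x 60 x 40 mm, six holes; origin under its middle
There are look-alikes about, which are no part of the job. There is more than one size of the guard; the job needs the largest.

How it is judged:
By the outcome, as a careful person would: the job done as asked, in the order asked, and still so for the second after the job is handed in, with the robot touching nothing.
It also fails if it takes over 53 s, if anything falls off the work surface, if the arm or the gripper's body presses on something with over 40 N, if the wrist force passes 120 N, or if a joint passes its speed limit or range.

## Working session

There is one attempt and no reset: what is moved stays moved. The work goes in short steps, each a Python script; the robot and the scene stay as the last script left them, time stands still between calls to the robot, and variables do not carry over. Pictures are saved under pics/ and viewed, at most 10 in all, crops included, and the job is handed in when it is done.

```bash
mkdir -p pics; python3 - <<'E'
from station import *
import cv2, numpy as np
np.set_printoptions(precision=4,suppress=True)
for n in("scene","top"):
    im=read_camera(n); cv2.imwrite(f"pics/{n}0.png",im[:,:,::-1]); i=camera_info(n); print(n,i)
print(get_ee_rot(),get_time())
E
```

```text
scene {'intrinsics': array([[434.9257,   0.    , 320.432 ],
       [  0.    , 434.9257, 240.6913],
       [  0.    ,   0.    ,   1.    ]]), 'T': array([[-0.181 , -0.7794,  0.5998,  1.0787],
       [ 0.9834, -0.1335,  0.1232,  0.1113],
       [-0.0159,  0.6122,  0.7906,  0.9326],
       [ 0.    ,  0.    ,  0.    ,  1.    ]])}
top {'intrinsics': array([[555.1335,   0.    , 327.3013],
       [  0.    , 555.1335, 231.8523],
       [  0.    ,   0.    ,   1.    ]]), 'T': array([[ 0.0082,  0.9863, -0.165 ,  0.2826],
       [-0.9999,  0.0061, -0.0132, -0.0196],
       [-0.012 ,  0.1651,  0.9862,  1.426 ],
       [ 0.    ,  0.    ,  0.    ,  1.    ]])}
[-0.0001  0.1355  0.9908 -0.0007] 0.1
```

View pics/scene0.png

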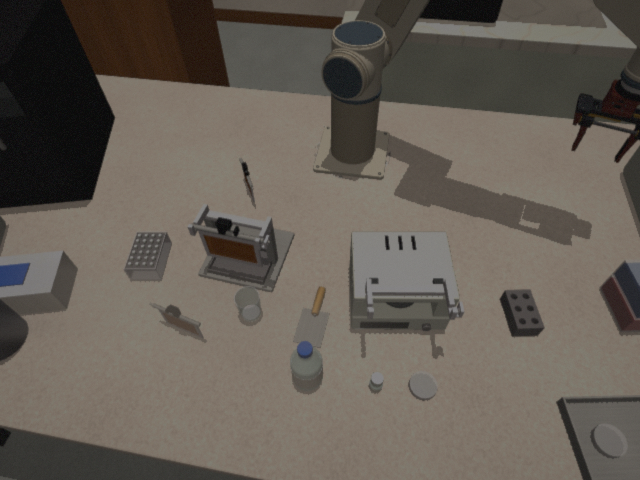

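View pics/top0.png

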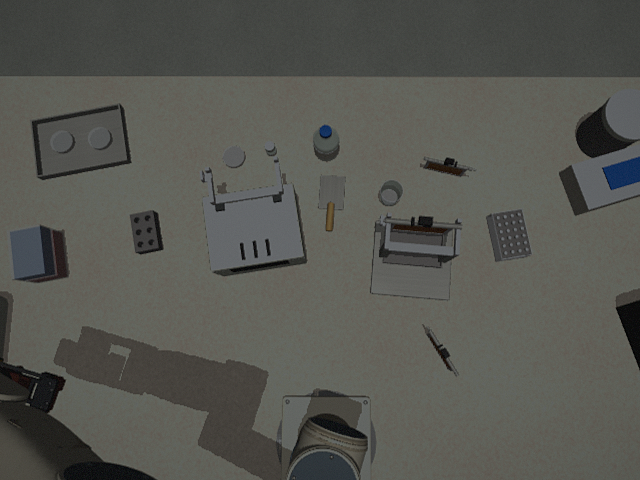

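```bash
python3 - <<'E'
import cv2, numpy as np
t=cv2.imread("pics/top0.png");s=cv2.imread("pics/scene0.png")
f=lambda im,x,y,w,h:cv2.convertScaleAbs(cv2.resize(im[y:y+h,x:x+w],(400,300),interpolation=cv2.INTER_CUBIC),alpha=1.6,beta=10)
a=np.vstack([np.hstack([f(t,360,145,120,90),f(t,190,140,120,90)]),np.hstack([f(s,180,200,120,90),f(s,345,225,133,100)])])
cv2.imwrite("pics/crop0.png",a)
E
```

```text
(no output)
```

View pics/crop0.png

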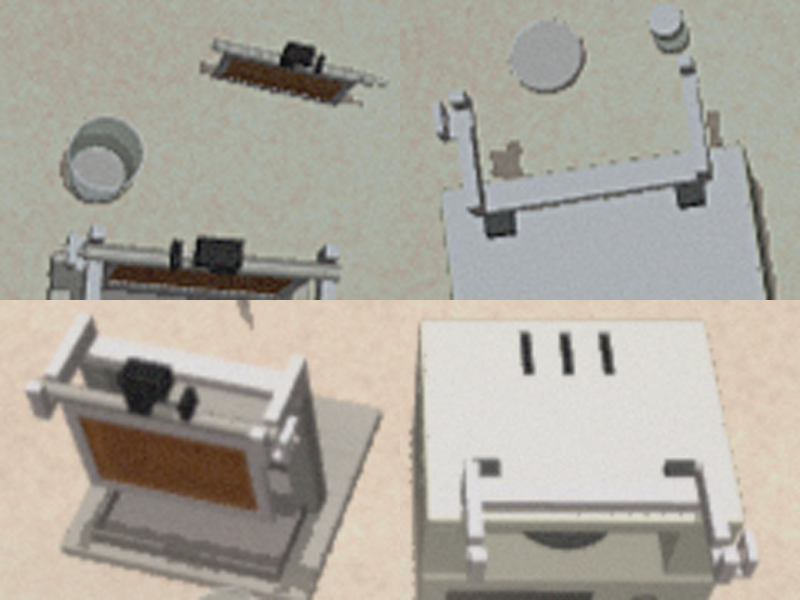

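```bash
cat > h.py <<'E'
from station import *
import cv2, numpy as np
np.set_printoptions(precision=4,suppress=True)
def ray(n,p):
    i=camera_info(n);K=i["intrinsics"];T=i["T"]
    d=np.linalg.solve(K,[p[0],p[1],1]);d=T[:3,:3]@(d*[1,-1,-1]);return T[:3,3],d/np.linalg.norm(d)
def plane(n,p,z):
    o,d=ray(n,p);return o+d*(z-o[2])/d[2]
def tri(p,q):
    (a,u),(b,v)=ray("scene",p),ray("top",q)
    s=np.linalg.lstsq(np.c_[u,-v],b-a,rcond=None)[0];x,y=a+s[0]*u,b+s[1]*v
    return (x+y)/2,np.linalg.norm(x-y)
E
python3 - <<'E'
from h import *
t=cv2.imread("pics/top0.png");s=cv2.imread("pics/scene0.png")
def comps(im,m,x,y,w,h,mn):
    k=np.zeros(m.shape,np.uint8);k[y:y+h,x:x+w]=m[y:y+h,x:x+w]
    for c in cv2.findContours(k*255,cv2.RETR_EXTERNAL,cv2.CHAIN_APPROX_NONE)[0]:
        if cv2.contourArea(c)>mn: yield c
gt,gs=t.max(2),s.max(2)
for n,g,r in(("top",gt,(395,205,50,35)),("scene",gs,(205,210,40,30))):
    for c in comps(0,(g<45).astype(np.uint8),*r,4): print(n,"black",cv2.boundingRect(c),cv2.contourArea(c),np.array(cv2.minAreaRect(c)[0]))
hsv=cv2.cvtColor(t,cv2.COLOR_BGR2HSV);print("hsv box/table",hsv[220,230],hsv[225,290],hsv[265,250],hsv[250,340])
hs=cv2.cvtColor(s,cv2.COLOR_BGR2HSV);print(hs[260,380],hs[280,440],hs[220,400])
for n,h,r in(("top",hsv,(190,175,125,105)),("scene",hs,(340,220,130,120))):
    m=(h[...,1]<(40 if n=="top" else 22))&(h[...,2]>(110 if n=="top" else 150))
    for c in comps(0,m.astype(np.uint8),*r,500):
        print(n,cv2.contourArea(c),cv2.approxPolyDP(c,3,True)[:,0].tolist())
f=lambda im,x,y,w,h:cv2.convertScaleAbs(cv2.resize(im[y:y+h,x:x+w],(800,300),interpolation=cv2.INTER_CUBIC),alpha=1.7,beta=10)
cv2.imwrite("pics/crop1.png",np.vstack([f(t,195,160,120,45),f(t,365,205,120,45)]))
E
```

```text
top black (395, 216, 50, 24) 354.0 [420.0871 225.3093]
scene black (233, 227, 6, 9) 26.5 [235.5 231. ]
scene black (212, 218, 20, 17) 189.0 [222.3041 224.4257]
hsv box/table [100  14 108] [100  14 106] [34 26 69] [ 30  20 101]
[ 12  10 133] [ 0  5 47] [ 16  41 131]
```

View pics/crop1.png

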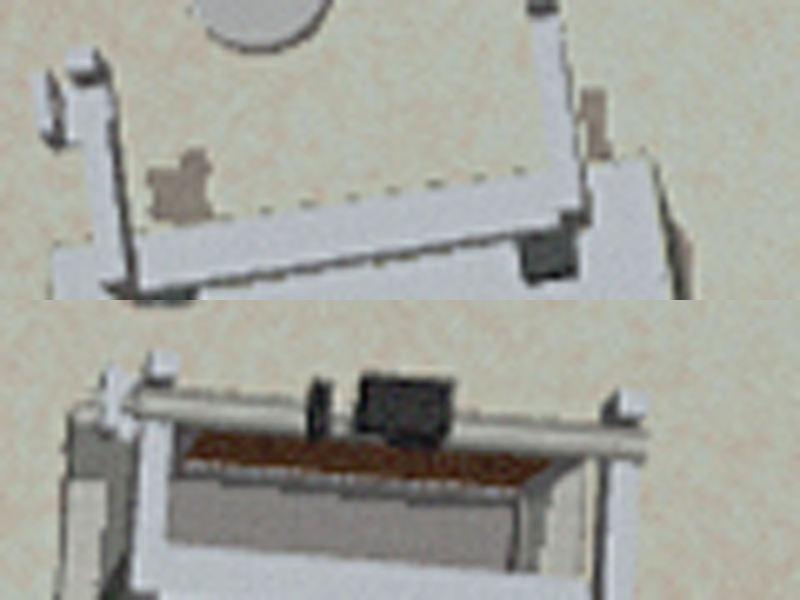

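```bash
python3 - <<'E'
from h import *
t=cv2.imread("pics/top0.png");s=cv2.imread("pics/scene0.png")
hsv=cv2.cvtColor(cv2.medianBlur(t,3),cv2.COLOR_BGR2HSV);hs=cv2.cvtColor(cv2.medianBlur(s,3),cv2.COLOR_BGR2HSV)
m1=((hsv[...,0]>70)&(hsv[...,0]<140)&(hsv[...,2]>80)).astype(np.uint8)*255
m2=((hs[...,1]<25)&(hs[...,2]>118)).astype(np.uint8)*255
for n,m,(x,y,w,h) in(("top",m1,(190,135,125,145)),("scene",m2,(340,222,130,115))):
    k=np.zeros_like(m);k[y:y+h,x:x+w]=m[y:y+h,x:x+w]
    for c in cv2.findContours(k,cv2.RETR_EXTERNAL,cv2.CHAIN_APPROX_NONE)[0]:
        if cv2.contourArea(c)>25: print(n,cv2.contourArea(c),cv2.approxPolyDP(c,2.,True)[:,0].tolist())
P=lambda p,z:plane("top",p,z)
a,b=P((385.25,220.5),.174),P((462.2,226.5),.174)
print("bar",a,b,"mid",(a+b)/2,"len",np.linalg.norm(a-b),"y-dir deg",np.degrees(np.arctan2(*(a-b)[[1,0]])))
print("grip top c",P((426,220.6),.212))
print("stand stops",P(((160/6.667)+365,205+62/6.667),.186),P(((630/6.667)+365,205+103/6.667),.186))
for z in(.186,.194):
  a,b=P((208,169),z),P((276,159),z);print("box stops",a,b,(a+b)/2,np.linalg.norm(a-b),np.degrees(np.arctan2(*(a-b)[[1,0]])))
f=lambda im,x,y,w,h:cv2.convertScaleAbs(cv2.resize(im[y:y+h,x:x+w],(400,600),interpolation=cv2.INTER_CUBIC),alpha=1.7,beta=10)
E
```

```text
top 6595.5 [[278, 161], [275, 163], [276, 186], [216, 195], [216, 202], [226, 203], [225, 209], [218, 212], [210, 203], [213, 200], [210, 182], [212, 174], [204, 174], [208, 182], [209, 195], [203, 198], [212, 269], [302, 254], [292, 187], [290, 184], [281, 184]]
top 248.0 [[230, 147], [229, 149], [234, 150], [225, 151], [228, 153], [223, 156], [224, 161], [229, 165], [239, 164], [243, 159], [243, 151], [238, 147]]
top 54.0 [[266, 142], [265, 147], [271, 149], [273, 143]]
scene 5810.0 [[352, 233], [355, 296], [364, 296], [366, 282], [369, 302], [373, 297], [426, 297], [373, 296], [371, 293], [442, 291], [440, 284], [434, 285], [431, 282], [434, 277], [443, 277], [446, 280], [451, 303], [458, 296], [444, 232]]
bar [ 0.5192 -0.1354  0.174 ] [ 0.5063 -0.3108  0.174 ] mid [ 0.5127 -0.2231  0.174 ] len 0.17587507932606816 y-dir deg 85.79259454366237
grip top c [ 0.5123 -0.2223  0.212 ]
stand stops [ 0.5313 -0.143   0.186 ] [ 0.518  -0.3024  0.186 ]
box stops [0.6358 0.2744 0.186 ] [0.6605 0.1174 0.186 ] [0.6482 0.1959 0.186 ] 0.15897715253526445 98.94081018069053
box stops [0.6335 0.2725 0.194 ] [0.6581 0.1165 0.194 ] [0.6458 0.1945 0.194 ] 0.1579515256119809 98.94081018069056
```

```bash
python3 - <<'E'
from h import *
z=.145
A,B,C,D=[plane("top",p,z)[:2] for p in((203,196.5),(212,269.5),(302.5,254),(292,184.5))]
print(A,B,C,D,[np.linalg.norm(u-v) for u,v in((A,B),(B,C),(C,D),(D,A))])
S=[plane("scene",p,z)[:2] for p in((351,233),(445,231.5))];print("scene back corners",S)
c=(A+B+C+D)/4
for u,v in((B,A),(C,D)):print("x dir",np.degrees(np.arctan2(*(v-u)[::-1])))
for u,v in((C,B),(D,A)):print("y dir-90",np.degrees(np.arctan2(*(v-u)[::-1]))-90)
th=np.radians(8.9);R=np.array([[np.cos(th),-np.sin(th)],[np.sin(th),np.cos(th)]])
print("centre",c,"stops in box",[R.T@(np.array(p)-c) for p in((.6482,.1959),(.6458,.1945))])
for q,n in(((208,169),"+y"),((276,159),"-y")):
  for zz in (.186,.19,.194):
    X=plane("top",q,zz);i=camera_info("scene");T=np.linalg.inv(i["T"]);p=T[:3,:3]@X+T[:3,3];p=i["intrinsics"]@(p*[1,-1,-1]);print(n,zz,p[:2]/p[2])
s=cv2.imread("pics/scene0.png");t=cv2.imread("pics/top0.png")
f=lambda im,x,y:cv2.convertScaleAbs(cv2.resize(im[y:y+30,x:x+40],(400,300),interpolation=cv2.INTER_CUBIC),alpha=1.7,beta=10)
cv2.imwrite("pics/crop2.png",np.vstack([np.hstack([f(s,350,270),f(s,430,285)]),np.hstack([f(t,260,150),f(t,190,155)])]))
E
```

```text
[0.58   0.2931] [0.4067 0.2643] [0.4443 0.0548] [0.6104 0.0824] [np.float64(0.1757446963985621), np.float64(0.21281927841398857), np.float64(0.1683826060897485), np.float64(0.21288378366812963)]
scene back corners [array([0.4469, 0.0543]), array([0.4059, 0.268 ])]
x dir 9.427404581851478
x dir 9.415972184946668
y dir-90 10.177831682898514
y dir-90 8.196045945603757
centre [0.5103 0.1736] stops in box [array([0.1396, 0.0007]), array([ 0.1371, -0.0003])]
+y 0.186 [451.806  310.2497]
+y 0.19 [451.766  308.6394]
+y 0.194 [451.7257 307.02  ]
-y 0.186 [368.8527 308.9887]
-y 0.19 [368.8459 307.3876]
-y 0.194 [368.8392 305.7774]
```

View pics/crop2.png

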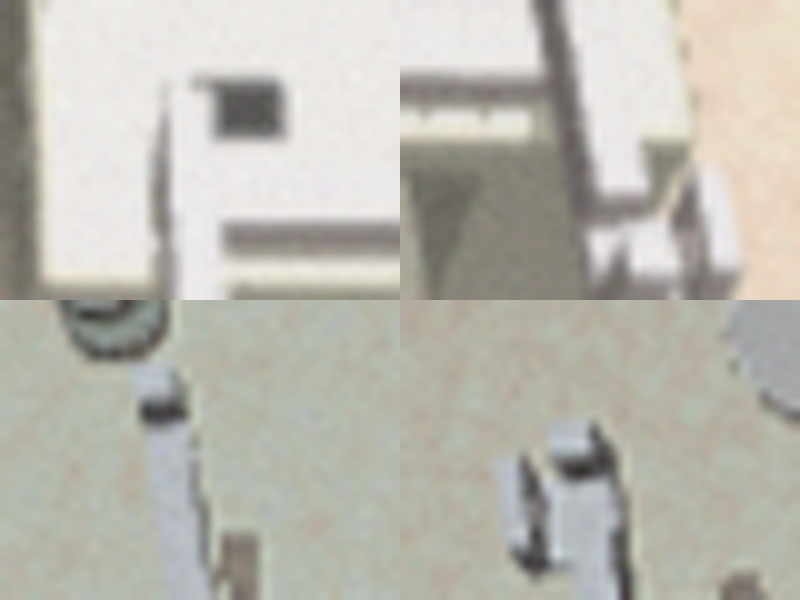

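The bar on the stand measures 176 mm, so this is the largest guard. Its grip is at top pixel (426,221) with the thumb plate on the +y side. The smaller look-alikes at (447,165) and (440,348) lie loose on the table. The box stops are at top pixels (207,169) and (275.5,158). Next I go in for the grasp.

```bash
cat >> h.py <<'E'
def q(deg): # tool down, tool y (finger line) at deg
    f=np.radians((deg+90)/2); return [0,np.cos(f),np.sin(f),0]
def st(m=""): print(m,"t%.2f"%get_time(),"tcp",np.array(get_tcp_pos()),"F",np.array(get_ft_force()),"w%.4f ff%.1f"%(get_grip_width()*88,np.max(get_finger_force())))
E
python3 - <<'E'
from h import *
Q=q(85.8);print(inverse_kinematics([.5125,-.2228,.18],Q))
move_pose([.5125,-.2228,.30],Q);st("above")
print(movel([.5125,-.2228,.18],v=.08,until_force=5));st("down")
for i,n in enumerate(("top","scene")):
    im=read_camera(n);cv2.imwrite(f"pics/{n}1.png",im[:,:,::-1])
t=cv2.imread("pics/top1.png");s=cv2.imread("pics/scene1.png")
f=lambda im,x,y:cv2.convertScaleAbs(cv2.resize(im[y:y+120,x:x+160],(400,300),interpolation=cv2.INTER_CUBIC),alpha=1.6,beta=10)
cv2.imwrite("pics/crop3.png",np.hstack([f(t,345,165),f(s,165,165)]))
E
```

```text
[-0.4314  0.3815  1.8109 -0.      0.9492 -1.9289]
above t3.24 tcp [ 0.5127 -0.2222  0.2999] F [-0.3437 -0.3006 -0.6692] w87.8420 ff0.0
False
down t4.89 tcp [ 0.5128 -0.2229  0.1805] F [ 0.5602  0.367  -0.3075] w88.0109 ff0.0
```

View pics/crop3.png

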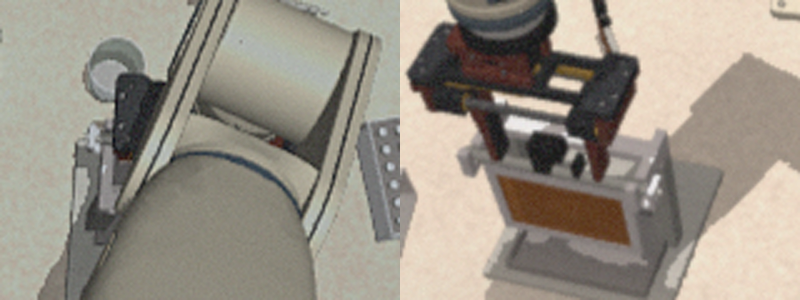

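```bash
python3 - <<'E'
from h import *
command_gripper(0.42);st("mid")
command_gripper(0.0);st("closed");p=np.array(get_tcp_pos());print(get_joint_pos())
print(movel(p+[0,0,.012],v=.03,until_force=12));st("lift12")
E
```

```text
mid t5.91 tcp [ 0.5125 -0.2219  0.18  ] F [-0.7495  5.6358  1.6816] w37.0214 ff3.1
closed t6.19 tcp [ 0.5125 -0.223   0.18  ] F [0.4559 0.631  0.9444] w29.9407 ff30.0
[-0.4316  0.3816  1.8108 -0.0003  0.949  -1.929 ]
False
lift12 t6.74 tcp [ 0.5125 -0.2231  0.1921] F [-0.2327 -0.5209 -4.6629] w29.6661 ff30.0
```

```bash
cat >> h.py <<'E'
Y=9.3;ux=np.array([np.cos(np.radians(Y)),np.sin(np.radians(Y)),0]);uy=np.array([-ux[1],ux[0],0])
G=np.array([.6358,.1936,0])
E
python3 - <<'E'
from h import *
p=np.array(get_tcp_pos());Q=q(90+Y)
print(movel([p[0],p[1],.35],v=.12,until_force=12));st("up")
a=G-.014*ux
move_pose([a[0],a[1],.345],Q);wait(.3);st("over")
print(movel([a[0],a[1],.305],v=.1,until_force=6));st("pre")
for n in("top","scene"):
    im=read_camera(n);cv2.imwrite(f"pics/{n}2.png",im[:,:,::-1])
t=cv2.imread("pics/top2.png");s=cv2.imread("pics/scene2.png")
f=lambda im,x,y:cv2.convertScaleAbs(cv2.resize(im[y:y+150,x:x+200],(400,300),interpolation=cv2.INTER_CUBIC),alpha=1.6,beta=10)
cv2.imwrite("pics/crop4.png",np.hstack([f(t,160,110),f(s,310,190)]))
E
```

```text
False
up t8.21 tcp [ 0.5121 -0.2229  0.3491] F [-0.1501 -0.057  -4.2478] w30.0263 ff30.0
over t10.08 tcp [0.6221 0.1906 0.3451] F [-0.814  -0.1821 -3.2496] w29.5615 ff30.0
False
pre t10.63 tcp [0.6221 0.1914 0.305 ] F [-0.5689  0.2557 -2.716 ] w29.8061 ff30.0
```

View pics/crop4.png

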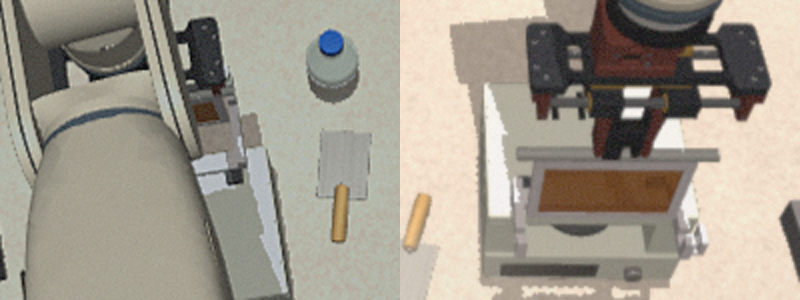

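```bash
python3 - <<'E'
from h import *
p=np.array(get_tcp_pos());
a=G-.014*ux
h=movel([a[0],a[1],.208],v=.05,until_force=4);print(h);st("down")
if not h:
    print(movel([a[0],a[1],.186],v=.012,until_force=3));st("ledge?")
print(get_ft_torque())
E
```

```text
False
down t12.82 tcp [0.6221 0.1914 0.2083] F [-0.7098 -0.0481 -3.8117] w29.8196 ff30.0
True
ledge? t13.91 tcp [0.622  0.1913 0.1955] F [ 0.0192 -0.8743  4.6344] w29.7648 ff30.0
[ 0.0441  0.0706 -0.0163]
```

```bash
python3 - <<'E'
from h import *
p=np.array(get_tcp_pos());p[2]=.1972
movel(p,v=.02);wait(.2);st("raised")
h=movel(p+.026*ux,v=.012,until_force=4);st("slid %s"%h)
F=np.array(get_ft_force());print("Fx',Fy'",F@ux,F@uy,"s",(np.array(get_tcp_pos())-G)@ux,get_ft_torque())
E
```

```text
raised t14.44 tcp [0.6216 0.1913 0.1967] F [-0.4251 -0.0877 -3.4973] w29.8880 ff30.0
slid True t15.82 tcp [0.6381 0.1939 0.1959] F [-0.2078  0.604  -3.6193] w30.0503 ff30.0
Fx',Fy' -0.10746788932585659 0.6296508234940752 s 0.002281686889574552 [ 0.1813 -0.0553 -0.031 ]
```

```bash
python3 - <<'E'
from h import *
p=np.array(get_tcp_pos());p[2]=.197
def avg(): return np.mean([get_ft_force() for _ in range(20)],0),np.mean([get_ft_torque() for _ in range(20)],0)
F,T=avg();print("now",F@ux,F@uy,F[2],T)
for i in range(2):
    h=movel(p+.004*ux,v=.01,until_force=6);F,T=avg();print(h,F@ux,F@uy,F[2],T,"s",(np.array(get_tcp_pos())-G)@ux)
    if h:break
st()
E
```

```text
now -0.10746788932585662 0.629650823494075 -3.619331095635687 [ 0.1813 -0.0553 -0.031 ]
True -0.18837197157716554 1.2652255004135833 -4.097421088605373 [ 0.173  -0.0107  0.0046] s 0.002443520868070435
 t16.23 tcp [0.6382 0.194  0.1944] F [-0.3904  1.2182 -4.0974] w30.0309 ff30.0
```

```bash
python3 - <<'E'
from h import *
for i in range(4): wait(.08);st();print(get_ft_torque(),(np.array(get_tcp_pos())-G)@ux)
E
```

```text
t16.32 tcp [0.6377 0.194  0.1937] F [ 0.53    1.1036 -3.8889] w30.2744 ff30.0
[ 0.1535 -0.0493  0.0011] 0.0019620648999130077
 t16.40 tcp [0.6375 0.1939 0.1935] F [-1.0818  0.7368 -3.2134] w29.9751 ff30.0
[ 0.155  -0.047   0.0144] 0.0017627446595597784
 t16.48 tcp [0.6374 0.1939 0.1934] F [-0.371   1.476  -3.8182] w29.6472 ff30.0
[ 0.1465 -0.024   0.0647] 0.001653198397135285
 t16.57 tcp [0.6374 0.1939 0.1934] F [ 0.7306  0.0762 -4.69  ] w29.9770 ff30.0
[ 0.1136 -0.0333 -0.0413] 0.0016300768162174617
```

```bash
python3 - <<'E'
from h import *
p=np.array(get_tcp_pos());a=p+(.0010-(p-G)@ux)*ux;a[2]=p[2]
movel(a,v=.01);st()
h=movel([a[0],a[1],.181],v=.01,until_force=3.5);st("low %s"%h)
wait(.2);st();print((np.array(get_tcp_pos())-G)@ux,get_ft_torque())
E
```

```text
t16.82 tcp [0.6366 0.1937 0.1933] F [-0.2049  0.2791 -4.0316] w29.9147 ff30.0
low True t17.74 tcp [0.6368 0.1937 0.1835] F [-1.3073  0.1091  6.4788] w29.9432 ff30.0
 t17.94 tcp [0.6368 0.1937 0.1835] F [-0.9121 -0.4634  6.4316] w29.7829 ff30.0
0.0009604575097927201 [0.1621 0.0305 0.0114]
```

```bash
python3 - <<'E'
from h import *
p=np.array(get_tcp_pos());movel(p+[0,0,.0005],v=.01);wait(.15);st()
for n in("top","scene"):
    im=read_camera(n);cv2.imwrite(f"pics/{n}3.png",im[:,:,::-1])
t=cv2.imread("pics/top3.png");s=cv2.imread("pics/scene3.png")
f=lambda im,x,y,w:cv2.convertScaleAbs(cv2.resize(im[y:y+w*3//4,x:x+w],(400,300),interpolation=cv2.INTER_CUBIC),alpha=1.6,beta=10)
cv2.imwrite("pics/crop5.png",np.hstack([f(s,400,260,80),f(s,345,240,130)]))
E
```

```text
t18.48 tcp [0.6366 0.1937 0.1837] F [ 0.6143 -0.4322 -2.0181] w29.3763 ff30.0
```

View pics/crop5.png

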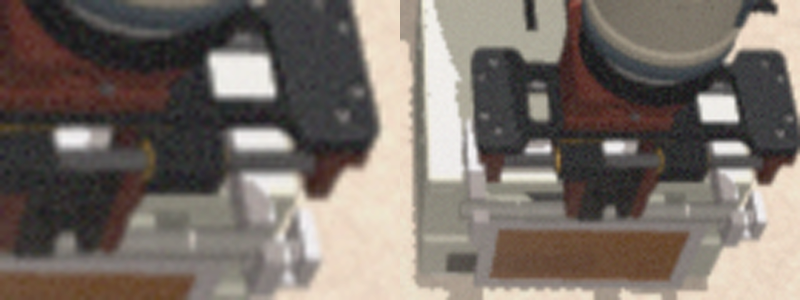

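The bar is in both saddles, with the pin end facing the keeper, so I release it now.

```bash
python3 - <<'E'
from h import *
for w in(.40,.56,1.0): command_gripper(w);st("open")
p=np.array(get_tcp_pos());print(movel([p[0],p[1],.30],v=.08,until_force=4));st()
move_pose([.40,.40,.40],q(90+Y));wait(.3)
for n in("top","scene"):
    im=read_camera(n);cv2.imwrite(f"pics/{n}4.png",im[:,:,::-1])
t=cv2.imread("pics/top4.png");s=cv2.imread("pics/scene4.png")
f=lambda im,x,y,w:cv2.convertScaleAbs(cv2.resize(im[y:y+w*3//4,x:x+w],(400,300),interpolation=cv2.INTER_CUBIC),alpha=1.6,beta=10)
cv2.imwrite("pics/crop6.png",np.vstack([np.hstack([f(s,400,260,80),f(s,345,240,130)]),np.hstack([f(t,190,150,60),f(t,190,140,110)])]))
st()
E
```

```text
open t18.92 tcp [0.6364 0.1953 0.1841] F [-1.5984  5.878  -1.4544] w35.7443 ff3.4
open t19.37 tcp [0.6365 0.1944 0.1839] F [-1.3063  5.0337 -1.4825] w49.3823 ff2.5
open t20.12 tcp [0.6368 0.1936 0.184 ] F [0.6688 0.5316 0.2654] w87.9683 ff0.0
False
 t21.73 tcp [0.6365 0.1935 0.2993] F [ 0.6253 -0.4215 -0.292 ] w88.0690 ff0.0
 t23.38 tcp [0.4004 0.3997 0.3998] F [ 0.2181 -1.0992 -0.2439] w88.1096 ff0.0
```

View pics/crop6.png

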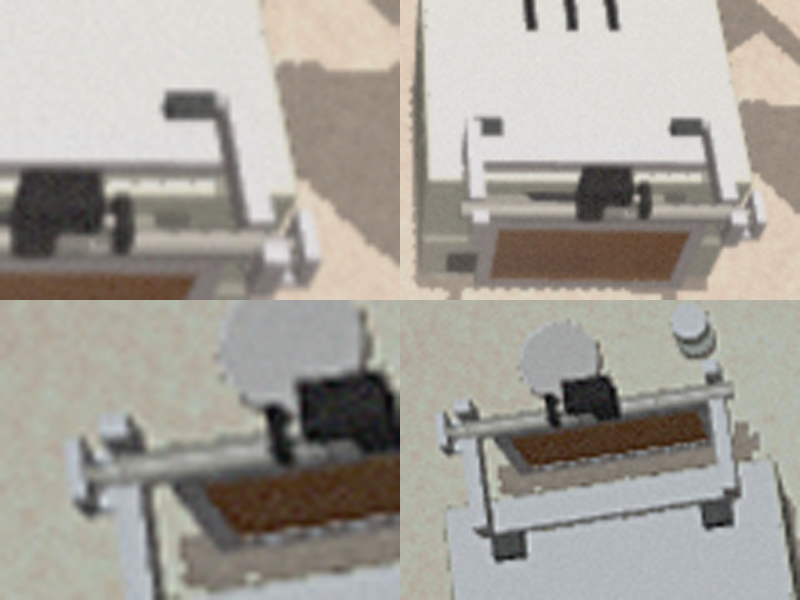

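```bash
python3 - <<'E'
from h import *
for f,(x,y,w,h),Yd in(("top0",(408,208,30,22),-4.2),("top4",(225,155,30,22),9.3)):
    im=cv2.imread(f"pics/{f}.png").max(2)
    m=np.zeros_like(im);m[y:y+h,x:x+w]=(im[y:y+h,x:x+w]<48)*255
    n,l,s,c=cv2.connectedComponentsWithStats(m);d=[-np.sin(np.radians(Yd)),np.cos(np.radians(Yd)),0]
    for i in range(1,n):
        if s[i,4]>8:
            v=[plane("top",p[::-1],.19)@d*1e3 for p in np.argwhere(l==i)];print(f,s[i],c[i],"y extent mm",np.percentile(v,[3,97]),np.mean(v))
E
```

```text
top0 [408 216  30  14 281] [422.21   223.7544] y extent mm [-207.6692 -150.2969] -179.37526188487115
top4 [225 160  30  17 281] [241.21  169.669] y extent mm [ 66.5778 119.0148] 91.67389487137423
```

```bash
python3 - <<'E'
from h import *
for f,c0,Yd in(("top0",(.5127,-.2228),-4.2),("top4",None,9.3)):
    im=cv2.imread(f"pics/{f}.png").max(2).astype(np.float32)
    e=np.array([np.cos(np.radians(Yd)),np.sin(np.radians(Yd)),0]);d=np.array([-e[1],e[0],0])
    o=np.array([*(c0 or (G+.001*ux)[:2]),.19 if c0 else .1935])
    T=camera_info("top")["T"];K=camera_info("top")["intrinsics"];W=np.linalg.inv(T)
    def px(X): p=K@((W[:3,:3]@X+W[:3,3])*[1,-1,-1]);return p[:2]/p[2]
    ys=np.arange(-24,40,2)
    P=np.array([[px(o+d*y/1e3+e*x/1e3) for y in ys] for x in(2,4,6,8)],np.float32)
    v=cv2.remap(im,P[...,0],P[...,1],cv2.INTER_LINEAR).mean(0);print(f,[(int(a),int(b)) for a,b in zip(ys,v)])
E
```

```text
top0 [(-24, 87), (-22, 91), (-20, 90), (-18, 70), (-16, 37), (-14, 22), (-12, 26), (-10, 24), (-8, 22), (-6, 24), (-4, 25), (-2, 25), (0, 24), (2, 23), (4, 26), (6, 22), (8, 25), (10, 25), (12, 13), (14, 26), (16, 71), (18, 98), (20, 104), (22, 106), (24, 56), (26, 24), (28, 17), (30, 28), (32, 61), (34, 92), (36, 93), (38, 89)]
top4 [(-24, 107), (-22, 106), (-20, 109), (-18, 96), (-16, 48), (-14, 11), (-12, 15), (-10, 22), (-8, 22), (-6, 21), (-4, 20), (-2, 21), (0, 20), (2, 21), (4, 20), (6, 20), (8, 21), (10, 22), (12, 19), (14, 16), (16, 17), (18, 68), (20, 71), (22, 44), (24, 21), (26, 13), (28, 24), (30, 87), (32, 99), (34, 105), (36, 105), (38, 104)]
```

```bash
python3 -c "
from station import *
print(job_done(),get_time())"
```

```text
the job is handed in; nothing more can be done
the job is handed in; nothing more can be done
```

The largest amber guard is off the stand and hangs in both saddles of the curing box's bracket. The final pictures show the pin sprung out at its keeper, and I handed the job in at about 23.5 s with the arm clear.

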